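# Deal the returned slide rules round the class trays

## Robot

A 7-joint arm with a two-finger parallel gripper is mounted at the origin on the work surface. World frame = base frame: x ahead of the robot, y to its left, z up, the work surface at z = 0. Lengths are in mm, angles in rad, forces in N, time in s.
With the tool pointing down it reaches from about 400 to 875 mm from the base axis. Payload 19.3 kg.
Tool frame: the origin (TCP) lies at the very end of the fingers, on their centre line; the grasp point (between the pads) lies 19 mm behind it (grip_point_offset is the z of the grasp point in the tool frame, in mm); z points along the fingers, x is the direction in which the jaws open and shut, and the axes are right-handed (so a half turn about z gives the same grasp; the last joint's range is limited). The gripper opens to 85 mm and grips with 20 to 120 N. Pads are 22 mm wide; open, the fingers measure 114 mm over their backs; the gripper's body (76 mm by 85 mm) begins 54 mm behind the grasp point. The pads swing forward as they close: fully open they stand 13 mm farther back than shut.
Start: joints at [1.177, 0.521, -0.036, 1.599, 0.021, 1.021, -0.113], TCP at [198.829, -592.521, 231.291] pointing down, gripper open.
Joint ranges: [-2.91, 2.91], [-0.3, 2.13], [-1.5, 1.42], [0.17, 2.43], [-1.26, 4.41], [0.16, 1.93], [-2.52, 2.52]. Speed limits (rad/s): [1.89, 1.89, 2.39, 2.39, 3.01, 3.01, 3.01].

## Interface

Orientations are given as a 3x3 rotation matrix whose columns are the frame's x, y, z axes.
In Python, from workcell import movep, movel, goto_joints, open_gripper, clamp, wait, inverse_kinematics, read_state, camera, PlanningError, finish_job, grip_point_offset gives the robot as it stands. Calls block until the motion is done:
- movep(position, orientation): joint-space move of the TCP to a pose.
- movel(position, frame=None, max_speed=150, guard=None): straight line of the TCP; frame=None keeps the orientation; max_speed is the mean speed in mm/s. With guard (N) it stops when the force on the tool has changed by that much, and returns True; else False.
- goto_joints(angles): joint-space move.
- open_gripper() and clamp(): open the fingers fully, or close them until they stop; the grip force is fixed at half the most.
- wait(seconds).
- inverse_kinematics(position, orientation): joint angles nearest the present ones, or None.
- read_state(): the state.
- camera(name): name is "scene" or "top" or "wrist"; returns a dict with "image" (384x512x3 uint8, blue, green, red), "range_z" (384x512 float32, mm along the optical axis (not along the pixel's ray), 0 where there is no reading), "fx", "fy", "cx", "cy" (pixels), "cam_to_world" (4x4, takes a point from camera to world coordinates). Camera axes: x right, y up, looking along -z (the intrinsics and any distortion apply to the point x, -y, -z); pixel columns grow to the right and rows downward; lengths in mm; the calibration is good to about 2 mm. A picture is of the moment at which its call begins.
A pose or a line that the arm cannot do raises PlanningError and nothing moves.
- finish_job(): hands the job in, once; it reports no verdict.
The state is a dict: "time": time; "qpos": joint angles; "qvel": joint speeds; "joint_efforts": joint torques, N m; "eef_pos": TCP position; "tool_rot": TCP orientation; "ft_force": force on the tool from outside, world axes, zero at the start; "torque": the same for the moment, N m; "finger_gap": finger opening in mm.
Only numpy, scipy, OpenCV 4.12 (cv2) and the standard library are available. Lean on these libraries where they do the work, as an engineer would, in place of code of your own. Each camera call takes 0.05 s, during which the arm holds its last target. There are 200 camera calls.

## Task

Three wooden trays stand in a row on the ledge and one has already been dealt its pocket slide rule. Deal the two pocket slide rules lying on the ledge, one into each empty tray, taking the trays in turn from the robot's left (+y) to its right, until every tray holds one. Lay each rule down in its tray, face up, flat and lengthwise along the tray, without dropping it, and let it go before you deal the next.

Things in the scene. Friction and masses are not known exactly. Their poses are not given: they have to be found in the camera images.
- rule_a_center (a point): pocket slide rule to be dealt: white with a pale wood slide, steel end brackets and a clear cursor near its +x end, 120 long x 30 wide x 12 mm thick (the cursor stands 2 mm higher, 23 to 41 mm from the centre), 45 g or so, lying flat on the ledge. Point: its centre, 6 mm above its underside; x runs along its length, y across its 30 mm width, z up out of its face. Grip it across its width. The two slide rules are alike
- rule_b_center (a point): pocket slide rule to be dealt: white with a pale wood slide, steel end brackets and a clear cursor near its +x end, 120 long x 30 wide x 12 mm thick (the cursor stands 2 mm higher, 23 to 41 mm from the centre), 45 g or so, lying flat on the ledge. Point: its centre, 6 mm above its underside; x runs along its length, y across its 30 mm width, z up out of its face. Grip it across its width. The two slide rules are alike
- tray_a: one of the two empty trays: shallow open wooden tray, fixed to the ledge, 165 long x 136 wide x 14 mm high outside, walls and floor 4 mm thick (inside 157 x 128 mm, 10 mm deep). Origin: centre of its underside, on the ledge; x runs along its length, y across its width towards the robot's left, give or take its small turn. The two empty trays are alike; either can be the left one
- tray_b: one of the two empty trays: shallow open wooden tray, fixed to the ledge, 165 long x 136 wide x 14 mm high outside, walls and floor 4 mm thick (inside 157 x 128 mm, 10 mm deep). Origin: centre of its underside, on the ledge; x runs along its length, y across its width towards the robot's left, give or take its small turn. The two empty trays are alike; either can be the left one
Not all that is in view belongs to the job. What is shaped like the part that bears rule_a_center but green or purple is not meant. What is shaped like the tray_b but yellow is not meant.

How it is judged:
By the outcome, as a careful person would: the job done as asked, in the order asked, and still so for the second after the job is handed in, with the robot touching nothing.
It also fails if it takes over 43 s, if anything falls off the work surface, if the arm or the gripper's body presses on something with over 40 N, if the wrist force passes 120 N, or if a joint passes its speed limit or range.

## Working session

There is one attempt and no reset: what is moved stays moved. The work goes in short steps, each a Python script; the robot and the scene stay as the last script left them, time stands still between calls to the robot, and variables do not carry over. Pictures are saved under pics/ and viewed, about 8 in all and at most 12, crops included, and the job is handed in when it is done.

```bash
mkdir -p pics; ls
python3 - <<'E'
from workcell import *
import cv2,numpy as np,pickle
D={}
for n in ("top","scene"):
    c=camera(n);D[n]=c
    cv2.imwrite(f"pics/{n}0.png",c["image"]); print(n,c["fx"],c["fy"],c["cx"],c["cy"],c["cam_to_world"].round(3).tolist(),[k for k in c])
pickle.dump(D,open("d0.pkl","wb"))
s=read_state();print(s);print(grip_point_offset)
E
```

```text
pics
top 349.0748897679379 349.0748897679379 252.77494103758883 190.40782802246372 [[-0.055, 0.977, -0.207, 215.874], [-0.998, -0.054, 0.008, 79.912], [-0.004, 0.207, 0.978, 971.362], [0.0, 0.0, 0.0, 1.0]] ['image', 'range_z', 'fx', 'fy', 'cx', 'cy', 'cam_to_world']
scene 393.4554950307087 393.4554950307087 250.37846347765822 188.8919708501511 [[-0.616, -0.651, 0.444, 903.812], [0.788, -0.521, 0.329, 431.315], [0.017, 0.552, 0.834, 919.848], [0.0, 0.0, 0.0, 1.0]] ['image', 'range_z', 'fx', 'fy', 'cx', 'cy', 'cam_to_world']
{'time': 0.1, 'qpos': array([ 1.17679341,  0.52195986, -0.03631539,  1.59994045,  0.02117985,
        1.02111028, -0.11280718]), 'qvel': array([-0.00016983, -0.00010922, -0.00123964, -0.00125975,  0.00129021,
        0.00207922,  0.00187262]), 'joint_efforts': array([ 2.65820228e-03, -9.28478050e+01,  1.98310822e+00, -3.70529151e+01,
        1.81006745e-02,  5.36674968e-03,  4.43643023e-05]), 'eef_pos': array([ 198.72883246, -592.24441823,  230.78379874]), 'tool_rot': array([[ 3.18136659e-01, -9.48044786e-01, -3.86535560e-04],
       [-9.48044303e-01, -3.18136888e-01,  9.58777393e-04],
       [-1.03193513e-03,  6.14305992e-05, -9.99999466e-01]]), 'ft_force': array([-0.08554878,  0.52490374,  0.3591076 ]), 'torque': array([-0.02938207, -0.0278932 , -0.05970828]), 'finger_gap': 85.52007557460357}
-18.700000000000003
```

View pics/top0.png

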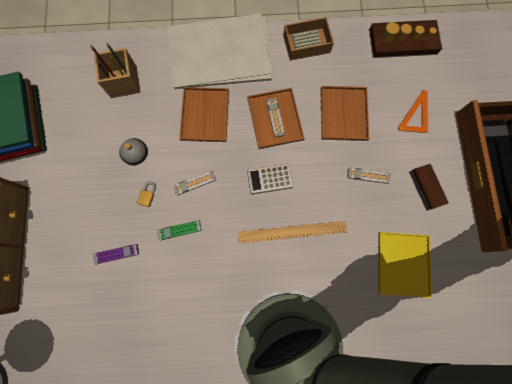

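View pics/scene0.png

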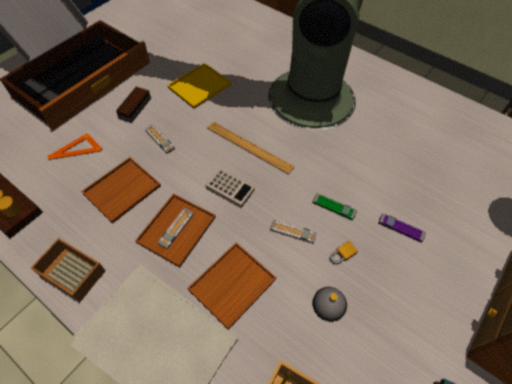

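The top view shows the rules to deal at (195,183) and (369,175). Green (180,230) and purple (116,254) are decoys. The empty trays are at (204,115) and (344,113), the middle tray (275,118) is already dealt, and the yellow one (404,265) is a decoy. Next I measure them and take enlarged crops.

```bash
cat > h.py <<'E'
import numpy as np,cv2
def world(c):
    z=c["range_z"]; v,u=np.mgrid[:z.shape[0],:z.shape[1]]
    p=np.stack([(u-c["cx"])/c["fx"]*z,-(v-c["cy"])/c["fy"]*z,-z],-1)
    T=c["cam_to_world"]; w=p@T[:3,:3].T+T[:3,3]; w[z<=0]=np.nan; return w
def rect(pts):
    (cx,cy),(w,h),a=cv2.minAreaRect(pts.astype(np.float32)); a=np.deg2rad(a)
    if h>w: w,h,a=h,w,a+np.pi/2
    a=(a+np.pi/2)%np.pi-np.pi/2
    return np.round([cx,cy,w,h,a],3)
E
python3 - <<'E'
import pickle,cv2,numpy as np
from h import *
D=pickle.load(open("d0.pkl","rb"));c=D["top"];w=world(c)
def box(u,v,r): return slice(v-r,v+r),slice(u-r,u+r)
print("ledge",[w[y,x].round(1).tolist() for x,y in [(320,150),(240,210),(230,160),(300,200)]])
led=np.nanmedian(w[195:215,220:300,2]);print(led)
hsv=cv2.cvtColor(c["image"],cv2.COLOR_BGR2HSV)
for n,u,v,r in [("ruleL",195,183,24),("ruleR",369,175,24),("dealt",275,118,22)]:
    p=w[box(u,v,r)].reshape(-1,3); t=led+ (7 if n!="dealt" else 11)
    q=p[(p[:,2]>t)];print(n,len(q),rect(q[:,:2]),np.median(q,0).round(1),np.percentile(q[:,2],[5,50,99]).round(1))
for n,u,v,r in [("trayL",204,115,34),("trayM",275,118,34),("trayR",344,113,34)]:
    b=box(u,v,r);H=hsv[b]; m=((H[...,1]>120)&(H[...,0]<20)).astype(np.uint8)
    k,l,s,_=cv2.connectedComponentsWithStats(m); m=l==1+np.argmax(s[1:,4])
    q=w[b][m];q=q[~np.isnan(q[:,0])];print(n,len(q),rect(q[:,:2]),np.percentile(q[:,2],[5,50,95]).round(1))
im=c["image"]
cr=[cv2.resize(im[v-30:v+30,u-33:u+33],(396,360),interpolation=cv2.INTER_CUBIC) for u,v in [(195,183),(369,175)]]
cv2.imwrite("pics/crop1.png",np.hstack(cr))
E
```

```text
ledge [[530.2, -129.6, 1.8], [367.4, 111.2, -0.2], [516.2, 133.4, -3.2], [386.4, -59.5, 0.6]]
-0.2072251534488032
ruleL 440 [452.368 237.376 119.241  31.263  -1.236] [451.7 238.3  11.2] [ 7.9 11.2 16.5]
ruleR 439 [ 445.797 -257.214  119.058   31.016    1.372] [ 445.5 -256.9   11.3] [ 8.  11.3 16. ]
dealt 449 [ 6.34400e+02 -3.76400e+00  1.37268e+02  1.26872e+02 -6.00000e-02] [634.1  -4.2  15.3] [11.9 15.3 20.4]
trayL 2420 [ 6.59082e+02  2.02786e+02  1.67456e+02  1.35307e+02 -8.40000e-02] [ 1.2  4.4 13.7]
trayM 1992 [ 6.35600e+02 -4.97700e+00  1.66830e+02  1.34132e+02  1.49000e-01] [ 1.3  4.4 14.4]
trayR 2436 [ 6.39880e+02 -2.09446e+02  1.67352e+02  1.36541e+02 -8.90000e-02] [ 1.2  4.3 13.9]
```

View pics/crop1.png

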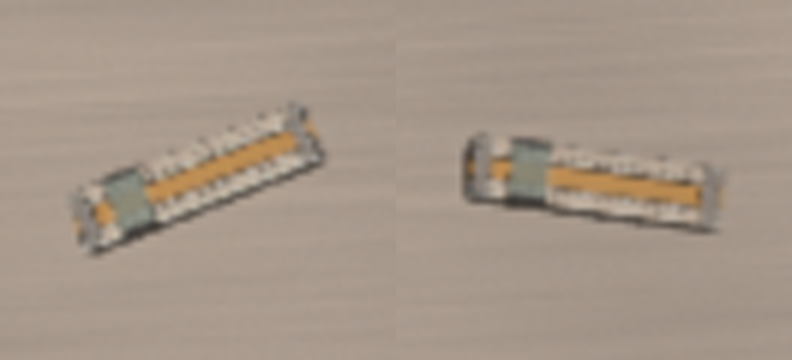

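The left crop is the rule at (195,183) and the right crop is the one at (369,175). Both are white with a pale slide, and both cursors point to +y. Heights and sizes match (119x31, top about 12). I'll check the jaw-angle options, then move above the left rule.

```bash
cat >> h.py <<'E'
def R(phi):
    c,s=np.cos(phi),np.sin(phi); return np.array([[c,s,0],[s,-c,0],[0,0,-1.]])
E
python3 - <<'E'
from workcell import *
from h import *
import pickle
for n,p,ths in [("L",(452,237,200),[1.906]),("R",(446,-257,200),[1.372]),("TL",(659,203,120),[-.084]),("TR",(640,-209,120),[-.089])]:
    for th in ths:
        for k in (0,1):
            f=th+np.pi/2+k*np.pi; q=inverse_kinematics(p,R(f)); print(n,k,None if q is None else np.round(q,2))
E
```

```text
L 0 [ 0.27  0.69 -1.27  1.89  0.74  1.14  2.19]
L 1 [ 0.29  0.72 -1.31  1.89  0.76  1.16 -0.97]
R 0 [-0.15  0.5   0.78  1.95 -0.45  0.87 -2.48]
R 1 [ 0.71  0.41 -0.39  1.91  0.2   0.87  0.02]
TL 0 [ 0.1   0.88 -0.84  1.47  0.7   1.11  0.6 ]
TL 1 [-0.19  0.76 -0.31  1.49  0.27  0.94 -2.24]
TR 0 [ 0.65  0.81 -0.7   1.53  0.58  1.02  1.27]
TR 1 [ 0.26  0.72 -0.05  1.55  0.04  0.87 -1.47]
```

Run:
```python
from workcell import *
from h import *
import pickle
movep((452,237,170),R(1.906+np.pi/2))
c=camera("wrist");s=read_state();print(s["time"],s["eef_pos"],np.round(s["qpos"],2))
cv2.imwrite("pics/w1.png",c["image"]);pickle.dump(c,open("w1.pkl","wb"))
w=world(c);q=w[(w[...,2]>7)&(w[...,2]<25)&(np.hypot(w[...,0]-452,w[...,1]-237)<75)]
print(len(q),rect(q[:,:2]),np.median(q,0))
```

```text
3.2 [452.2895664  236.51870037 169.91537981] [ 0.26  0.75 -1.27  1.92  0.82  1.12  2.13]
3054 [453.791 236.563 119.638  30.039  -1.235] [454.92480289 231.89956072  11.40064052]
```

View pics/w1.png

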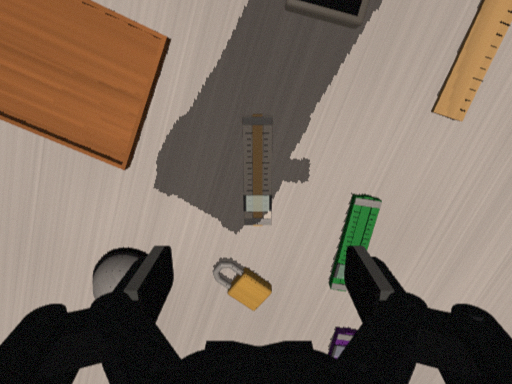

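The wrist view shows the white rule at (257,170) with its cursor at (257,205). It agrees with the top view to 1.5 mm, and there is room for the jaws. Grasping now.

Run:
```python
from workcell import *
from h import *
import pickle
f=1.906+np.pi/2
movel((453.3,236.7,40),R(f),max_speed=200)
print(movel((453.3,236.7,4),max_speed=60,guard=15))
print(read_state()["eef_pos"])
clamp();s=read_state();print(s["finger_gap"],s["eef_pos"],s["ft_force"])
movel((453.3,236.7,90),max_speed=120)
s=read_state();print(s["time"],s["finger_gap"],s["ft_force"])
c=camera("scene");cv2.imwrite("pics/s1.png",c["image"][150:350,180:400].repeat(3,0).repeat(3,1))
```

```text
False
[453.27097842 236.8919596    4.0789477 ]
27.881743211478927 [453.37319639 236.69105409   4.43265488] [-1.69500086 -3.00304484  9.95338542]
6.2 28.173529120392832 [-0.43112818  0.18666215  0.18260119]
```

View pics/s1.png

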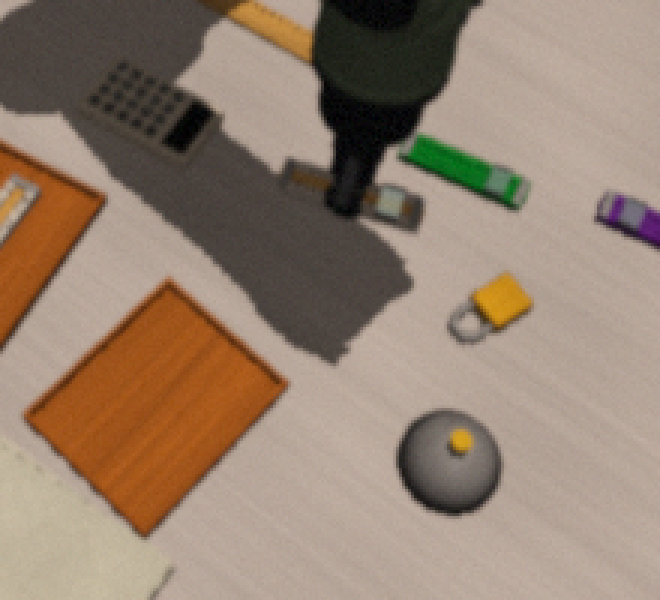

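The rule is between the fingers and the gap reads 28. Carrying it to the left tray, with a check above it.

Run:
```python
from workcell import *
from h import *
import pickle
f=-.084+np.pi/2
movep((659,202.8,90),R(f))
c=camera("wrist");w=world(c)
q=w[(w[...,2]>55)&(np.hypot(w[...,0]-659,w[...,1]-202.8)<75)]
s=read_state();print(s["time"],s["finger_gap"],s["eef_pos"],len(q),rect(q[:,:2]),np.percentile(q[:,2],[5,50,95]))
cv2.imwrite("pics/w2.png",c["image"])
```

```text
7.6083 28.105238428675623 [658.30076466 203.08636503  89.66876629] 47719 [655.63  203.712 101.678 101.634   0.679] [ 95.32349054 150.95950445 176.92697145]
```

View pics/w2.png

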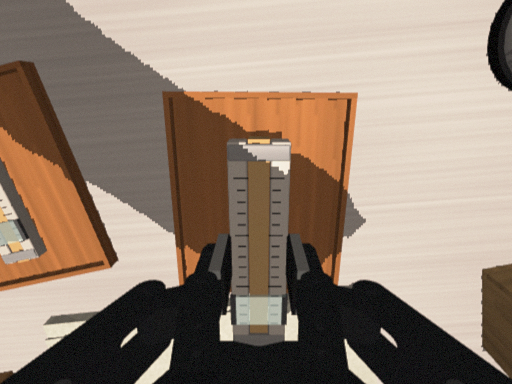

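The rule is held level and straight over the left tray, with its cursor on the far side as on the dealt rule. Lowering it now.

Run:
```python
from workcell import *
from h import *
import pickle
movel((659,202.8,18),max_speed=120)
print(movel((659,202.8,4),max_speed=15,guard=4))
s=read_state();print(s["eef_pos"],s["ft_force"])
open_gripper();s=read_state();print(s["finger_gap"],s["ft_force"])
movel((659,202.8,110),max_speed=150)
f=1.372+np.pi/2+np.pi
movep((446,-257,170),R(f))
c=camera("wrist");s=read_state();print(s["time"],s["eef_pos"])
w=world(c);q=w[(w[...,2]>7)&(w[...,2]<25)&(np.hypot(w[...,0]-446,w[...,1]+257)<75)]
print("R",len(q),rect(q[:,:2]))
t=camera("top");wt=world(t);cv2.imwrite("pics/t2.png",np.vstack([cv2.resize(c["image"],(400,300)),cv2.resize(t["image"][75:155,160:300],(400,229),interpolation=2)]))
p=wt[80:150,170:235].reshape(-1,3);q=p[(p[:,2]>10)&(np.abs(p[:,0]-659)<74)&(np.abs(p[:,1]-203)<50)]
print("placed",len(q),rect(q[:,:2]),np.percentile(q[:,2],[5,50,95]))
```

```text
True
[658.99297014 202.77063076   8.51891619] [-0.51667982 -1.06424966  7.39950952]
85.37668727508269 [-0.01708231  0.36407386 -0.22220095]
12.3417 [ 446.7194924  -256.10186163  169.8425853 ]
R 3105 [ 446.839 -258.966  120.196   30.016    1.37 ]
placed 393 [ 6.46228e+02  2.06244e+02  1.43093e+02  5.21500e+01 -2.91000e-01] [11.7182867  15.52749876 19.26018803]
```

View pics/t2.png

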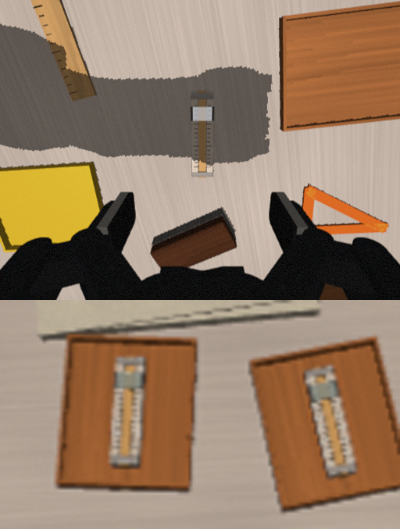

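The left rule lies centred, face up and straight in its tray. The second rule measures (446.5,-258.3), and the jaws have room around it. Picking and placing it now.

Run:
```python
from workcell import *
from h import *
x,y=446.5,-258.3
movel((x,y,40),R(1.371+1.5*np.pi),max_speed=200)
print(movel((x,y,4.5),max_speed=60,guard=15))
clamp();s=read_state();print(s["finger_gap"],s["eef_pos"],s["ft_force"])
movel((x,y,90),max_speed=120)
movep((639.9,-209.4,90),R(-.089+1.5*np.pi))
c=camera("wrist");s=read_state();print(s["time"],s["finger_gap"],s["eef_pos"])
cv2.imwrite("pics/w3.png",c["image"])
```

```text
False
28.252615217558898 [ 446.63591762 -258.38831636    4.95276211] [-1.88079258  0.90791522 11.02483236]
16.6583 27.807736659723027 [ 639.08914243 -210.09006106   89.65508767]
```

View pics/w3.png

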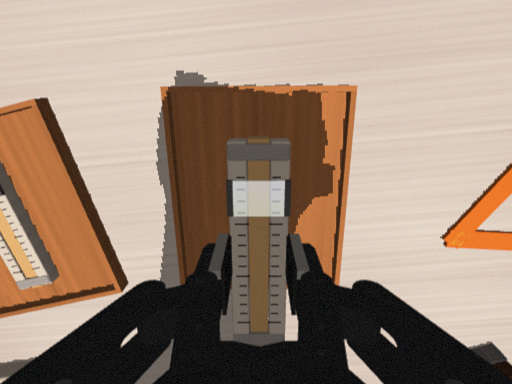

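It is held level and straight over the right tray. Lowering it.

Run:
```python
from workcell import *
from h import *
x,y=639.9,-209.4
movel((x,y,18),max_speed=120)
print(movel((x,y,4),max_speed=15,guard=4))
s=read_state();print(s["eef_pos"],s["ft_force"])
open_gripper()
movel((x,y,120),max_speed=150)
movep((440,-250,200),R(1.371+1.5*np.pi))
t=camera("top");s=read_state();print(s["time"],s["finger_gap"],s["ft_force"])
cv2.imwrite("pics/t3.png",cv2.resize(t["image"][75:155,165:385],(792,288),interpolation=2))
w=world(t)
for n,u0,cx,cy,a in [("L",170,659,203,-.084),("R",310,640,-209.5,-.089)]:
    p=w[78:150,u0:u0+70].reshape(-1,3); d=p[:,:2]-[cx,cy]; l=d@[[np.cos(a),-np.sin(a)],[np.sin(a),np.cos(a)]]
    m=(p[:,2]>9.5)&(abs(l[:,0])<72)&(abs(l[:,1])<45); print(n,m.sum(),rect(l[m]),np.percentile(p[m,2],[5,50,95]))
```

```text
True
[ 639.90600776 -209.39935899    9.0489196 ] [-1.57169659  1.41143472  8.82415509]
20.925 85.04145389742669 [-0.36908201  0.23060074  0.24427136]
L 393 [-6.98000e-01  6.57200e+00  1.20049e+02  4.35500e+01 -8.00000e-03] [11.66418285 15.37535468 18.81526105]
R 407 [-2.45400e+00  8.71000e-01  1.19784e+02  3.12440e+01  5.00000e-03] [11.56886004 15.4348024  19.05856499]
```

View pics/t3.png

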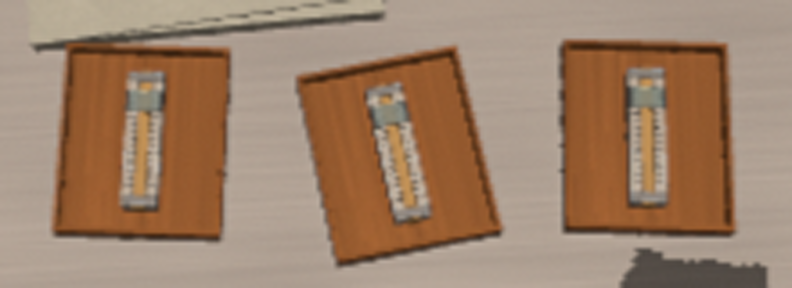

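Each tray now holds one rule, face up and lengthwise. The rules are flat, with tops at about 15.4 mm against the 16 mm expected. The arm is clear.

```bash
python3 -c "
from workcell import *
wait(0.3);print(finish_job())"
```

```text
the job is handed in; nothing more can be done
None
```

Both pocket slide rules are dealt, and I handed the job in at about 21 s on the robot's clock, against the 43 s limit. The left tray was dealt first and the right tray second. The middle tray already had its rule, so I left it alone.

- **Placing:** I lowered each rule until the arm felt it touch the tray floor (7–9 N), then let it go before moving on.
- **Last checks:** From the top camera both rules lie face up. Their measured tops are at about 15.4 mm, against the 16 mm expected, and they are within 0.01 rad of the tray's length. The right one is about 3 mm from its tray's centre. The gripper was open and clear, with under 0.5 N on it.
- **One reading that disagreed:** the left rule measured 43.6 mm wide and 6.6 mm off centre, where its real width is 30 mm. I put this down to stray depth points, because the picture shows it normal and centred. I did not measure it again.

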